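# Hold down the recessed reset of a bench controller

## Robot

A 7-joint arm with a two-finger parallel gripper is mounted at the origin on a cart in front of the work surface, level with it; the furniture and walls round the work are solid. World frame = base frame: x ahead of the robot, y to its left, z up, the work surface at z = 0. Lengths are in m, angles in degrees, forces in N, time in s.
With the tool pointing down it reaches from about 0.425 to 0.875 m from the base axis. Payload 4.7 kg.
Tool frame: the origin (TCP) lies between the finger pads; the fingertips stand env.finger_overhang ahead of it and the grasp point (between the pads) lies 5 mm behind it (env.finger_overhang is the distance from the TCP to the fingertips, in m); z points along the fingers, y is the line along which they close (so a half turn about z gives the same grasp; the last joint's range is limited). The gripper opens to 87 mm and grips with 3 to 60 N. Pads are 19 mm wide; open, the fingers measure 117 mm over their backs; the gripper's body (75 mm by 190 mm) begins 51 mm behind the grasp point.
Start: joints at [67.615, 18.392, -4.016, 83.108, 1.295, 78.541, -3.26], TCP at [0.256, -0.597, 0.237] pointing down, gripper open.
Joint ranges: [-163.93, 163.93], [-17.29, 119.83], [-79.2, 71.16], [3.27, 140.29], [-89.18, 269.18], [5.43, 117.66], [-154.24, 154.24]. Speed limits (degrees/s): [147.25, 147.25, 180, 180, 180, 180, 180].

## Interface

Orientations are given as [roll, pitch, yaw] about the fixed x, y, z axes, in that order (R = Rz(yaw) Ry(pitch) Rx(roll)).
In Python, from cell import telemetry, eyes, env, models gives the robot as it stands. The module is installed in compiled form; this text tells all that it offers.
- The arm moves only by the tool drive_tool, never from a script. Its arguments are lists of equal length, an entry for each row: "angular": the turn, a rotation vector about the tool's x, y, z in rad, a list of three; "delta_pos": the shift along the tool's x, y, z in cm, a list of three; "gripper": the finger opening in cm, from 0 to 8.7. A call has 1 to 20 rows; each row shifts and turns the commanded pose from where the row before left it, along the tool's axes as they then stand; what a row does not reach is not made up. A row lasts 1/10 s, in which the tool goes at most 50 mm and 8.59 degrees, less where a joint would pass 70% of its speed; a pose out of reach is approached as far as the arm can. A call with a gripper value outside its range is refused whole. The fingers move at their own pace and stop on an object; "squeeze" is the grip in N (left out, the last holds). Time passes only in rows, so rows that do not move let the fingers close. It gives the time, the measured TCP pose, the force, the opening and the grip force at its end, in the units of the state.
- telemetry.get_obs(): the state, without advancing time (a new reading comes with each control period).
- eyes.read_camera(name): name is "scene" or "top" or "wrist"; returns a dict with "pixels" (420x560x3 uint8, red, green, blue), "mtx" (3x3 intrinsics, pixels), "origin" and "orientation" of the camera in the world. Camera axes: x right, y down, z forward; pixel columns grow to the right and rows downward; lengths in m; the calibration is good to about 2 mm. The wrist camera is an equidistant fisheye: a pixel r from the principal point sees the ray r / f radians off the axis. A picture is of the moment at which its call begins. There is no depth.
- env.sign_off(): hands the job in; it is judged then, once.
Trained networks look in a picture, given as the dict that the camera call returned (one of the last four; its "shot" number tells which), for a name from the list of things; names that differ only in an ending like _2 or _b are one class to them, and where a whole thing is asked for, a point or a joint stands for the part that bears it (a point fixed in the world has none). Each returns a list of dicts, best first, with "p" (0 to 1); they miss things now and then, are a little off and sometimes report something else, mostly with a low value. They report only what shows in the picture. A call takes as long as a camera call.
- models.search_frame(picture, target): "centre" ([column, row] in pixels, amid what is visible of it).
- models.cut_out(picture, target): "pixels" (420x560 bool, what is visible of it) and "centre" ([column, row] in pixels, amid what is visible of it).
The state is a dict: "time_s": time; "qpos": joint angles; "joint_velocities": joint speeds; "effort": joint torques, N m; "tool_pos": TCP position; "tool_rot": TCP orientation; "force": force on the tool from outside, world axes, zero at the start; "wrist_torque": the same for the moment, N m; "grip_width": finger opening in m; "grasp_force": force on a finger pad.
Only numpy, scipy, OpenCV 4.12 (cv2) and the standard library are available. Lean on these libraries where they do the work, as an engineer would, in place of code of your own. Each camera call takes 0.05 s, during which the arm holds its last target. There are 200 camera calls.

## Task

Clear the latched alarm of the bench controller: first slide the little shutter on its top fully open, then take the steel reset pin by its handle out of its stand, reach its tip down through the uncovered hole and press the recessed button all the way down. Finish while still gripping the pin roughly upright and holding the button down; leave the beaker, the specimen cup and the jar where they stand.

Things in the scene. Friction and masses are not known exactly. Their poses are not given: they have to be found in the camera images.
- controller: bench controller: fixed grey and white case, 150 (x) x 170 (y) x 70 mm high, a dark display and three round keys along the -x side of its top. Origin at the centre of its underside, z up; stands at any yaw within 0.5 rad. The hole, shutter and button lie on its top, centred at x = +20, y = -30 mm in its frame.
- aperture (a point): centre of the mouth of the hole in the top panel (70 mm above the worktop): a straight vertical bore 15 mm across, with a low grey collar 1.5 mm high round it; the axes are the case's. The shutter covers it at the start.
- reset_button (a joint): recessed push button in the bore: travel in m, 0 = up, 0.006 = fully down. Springy: starts to move at about 1.7 N, fully down at about 5 N, comes up when let go. A flat disc 12 mm across; its top, when up, is 20 mm below the mouth (50 mm above the worktop).
- shutter (a joint): shutter, a 35 x 32 x 3 mm steel plate between two low rails (tops 76.5 mm above the worktop) on the case's top: 0 = over the hole, 0.036 m = fully open; it slides level along the case's +y, towards the longer free stretch of the rails. Slides with about 1.5 N of friction, stays where left. Starts within 5 mm of closed.
- shutter_grip (a point): centre of the top edge of the shutter's upright black grip: a block 24 mm long across the slide (along the case's x), 10 mm thick along the slide (case's y); its top is 96.5 mm above the worktop and it rises 21 mm from the plate, whose top is at 75.5 mm. Moves with the shutter.
- pin_stand: fixed stand of the pin: square column 36 x 36 mm, 76 mm high, on a base 70 x 70 x 8 mm, with a vertical bore 9 mm across right down to the base. Origin at the centre of its underside.
- reset_pin: loose steel pin, 60 g, 136 mm long, standing upright in the stand. Origin at its rounded tip (the lower end), z along the pin to the handle. Shank 6 mm across from 0 to 66 mm, collar 20 mm across at 66 to 70 mm (rests on the stand's top, so the tip starts 10 mm above the worktop), round handle 14 mm across from 72 to 136 mm.
- pin_grip (a point): point on the pin's axis in the middle of the handle, 102 mm from the tip.
- beaker: grey beaker, 68 mm across, 70 mm high, loose, behind the work; to be left alone. Origin at the centre of its underside.
- specimen_cup: specimen cup with a ribbed lid, 54 mm across, 60 mm high, loose, left of the work; to be left alone. Origin at the centre of its underside.
- jar: small jar with a ribbed white lid, 52 mm across, 45 mm high, loose, right of the work; to be left alone. Origin at the centre of its underside.

How it is judged (in metres and radians):
On the way, in this order (a step that is already met when the one before it is completed fails the run):
1. the shutter is fully open (value of joint shutter above 0.031 m), for 0.2 s.
2. the pin is gripped and its tip is out of the stand (height (world z) of reset_pin above 0.08 m and contact force between the fingers and reset_pin above 2 N), for 0.2 s.
3. the gripped pin's tip is down inside the hole (z of reset_pin in the frame of aperture below -0.008 m and horizontal distance between reset_pin and aperture below 0.008 m and contact force between the fingers and reset_pin above 2 N), for 0.1 s.
At the end, for the whole second after the job is handed in: The button is held at least 4.8 of its 6 mm down by the pin, whose tip is at least 22 mm below the hole's mouth and within 8 mm of its axis; the pin is gripped by the fingers (over 2 N) and within 0.25 rad of upright; the shutter is still open (over 28 mm) (value of joint reset_button above 0.0048 m and z of reset_pin in the frame of aperture below -0.022 m and horizontal distance between reset_pin and aperture below 0.008 m and contact force between the fingers and reset_pin above 2 N and angle between reset_pin's own z axis and vertical below 0.25 rad and value of joint shutter above 0.028 m); the arm keeps its last pose, push and grip.
It fails at once if the beaker, the specimen cup or the jar is moved by more than 20 mm (distance of any of beaker, specimen_cup, jar from where it was at the start of the episode above 0.02 m).
It also fails if it takes over 42 s, if anything falls off the work surface, if the arm or the gripper's body presses on something with over 40 N, if the wrist force passes 120 N, or if a joint passes its speed limit or range.

## Working session

There is one attempt and no reset: what is moved stays moved. The work goes in short steps, Python scripts to look and compute and a tool call to move; the robot and the scene stay as the last step left them, time stands still between calls to the robot, and variables do not carry over. Pictures are saved under pics/ and viewed, at most 10 in all, crops included, and the job is handed in when it is done.

Besides the shell and the picture viewer there is one more tool, called after ">>>" as name(argument=value, ...) on one line, values as JSON. drive_tool: Moves the arm, as the interface text tells. Its arguments: {"type":"object","properties":{"angular":{"type":"array","items":{"type":"array","items":{"type":"number"}}},"delta_pos":{"type":"array","items":{"type":"array","items":{"type":"number"}}},"gripper":{"type":"array","items":{"type":"number"}},"squeeze":{"type":"number"}},"required":["angular","delta_pos","gripper"]}

```bash
mkdir -p pics; cat > h.py <<'E'
import numpy as np, cv2
from scipy.spatial.transform import Rotation as R
from cell import telemetry, eyes, env, models
def rot(o):
    o=np.array(o,float)
    if o.shape==(3,3): return o
    if o.shape==(3,): return R.from_euler('xyz',o,degrees=True).as_matrix()
    return R.from_quat(o).as_matrix()
def ray(c,p,fish=False):
    K=np.array(c['mtx']);x=(p[0]-K[0,2])/K[0,0];y=(p[1]-K[1,2])/K[1,1]
    if fish:
        t=np.hypot(x,y);d=np.array([x/t*np.sin(t),y/t*np.sin(t),np.cos(t)]) if t>0 else np.array([0,0,1.])
    else: d=np.array([x,y,1.])
    return rot(c['orientation'])@d
def at(c,p,z,fish=False):
    d=ray(c,p,fish);o=np.array(c['origin']);return o+d*(z-o[2])/d[2]
def proj(c,X,fish=False):
    K=np.array(c['mtx']);v=rot(c['orientation']).T@(np.array(X)-c['origin'])
    if fish:
        r=np.hypot(v[0],v[1]);t=np.arctan2(r,v[2]);u=v[:2]/r*t
    else: u=v[:2]/v[2]
    return np.array([u[0]*K[0,0]+K[0,2],u[1]*K[1,1]+K[1,2]])
def save(c,n): cv2.imwrite('pics/'+n+'.png',c['pixels'][:,:,::-1])
E
python3 - <<'E'
from h import *
print(telemetry.get_obs(), env.finger_overhang)
Z={'controller':.07,'aperture':.07,'shutter_grip':.09,'shutter':.08,'pin_stand':.06,'reset_pin':.1,'pin_grip':.112,'beaker':.035,'specimen_cup':.03,'jar':.02}
for n in ['top','scene']:
    c=eyes.read_camera(n);save(c,n+'0');print(n,c['mtx'],c['origin'],c['orientation'])
    for t,z in Z.items():
        r=models.search_frame(c,t)
        print(t,[(np.round(q['centre'],1).tolist(),round(q['p'],2),at(c,q['centre'],z)[:2].round(3).tolist()) for q in r[:2]])
E
```

```text
{'time_s': 0.0, 'qpos': array([67.61558878, 18.437922  , -4.01789553, 83.17386209,  1.29643194,
       78.54169373, -3.26057855]), 'joint_velocities': array([ 0.08035313, -0.0460307 , -0.0073798 ,  0.03398625, -0.02168446,
       -0.02480215,  0.11289458]), 'effort': array([-4.76111964e-04, -4.91282523e+01, -4.04182160e-01, -3.12532461e+01,
       -6.39740657e-02,  4.36851103e-02,  1.84841238e-04]), 'tool_pos': array([ 0.25574477, -0.59700286,  0.23548384]), 'tool_rot': array([-1.79891856e+02,  6.43056719e-03,  2.31960945e+01]), 'force': array([-0.75007   , -0.01756777, -0.14241041]), 'wrist_torque': array([ 0.01062561, -0.00096515, -0.04697904]), 'grasp_force': 0.0, 'grip_width': 0.08712515769584796} 0.014
top [[398.0248785    0.         279.96877612]
 [  0.         398.0248785  210.36896818]
 [  0.           0.           1.        ]] [0.41574662 0.05555575 1.05685643] [-1.68267463e+02 -3.13588763e-02 -9.00651095e+01]
controller [([338.4, 235.8], 0.72, [0.556, -0.091])]
aperture [([337.8, 238.1], 0.77, [0.55, -0.09]), ([130.3, 258.0], 0.31, [0.501, 0.425])]
shutter_grip [([345.6, 22
[... 447 characters left out ...]
     275.80931945]
 [  0.         532.53213265 215.42355572]
 [  0.           0.           1.        ]] [-0.12608637  0.52705116  1.12167944] [-1.39765690e+02  1.13648597e-01 -1.22913586e+02]
controller [([332.3, 215.0], 0.67, [0.544, -0.078])]
aperture [([332.0, 217.5], 0.89, [0.537, -0.072])]
shutter_grip []
shutter [([331.2, 196.8], 0.67, [0.589, -0.108])]
pin_stand [([237.0, 284.9], 0.7, [0.499, 0.234])]
reset_pin []
pin_grip [([234.1, 260.2], 0.47, [0.531, 0.22])]
beaker [([244.2, 199.1], 0.82, [0.743, 0.07])]
specimen_cup [([334.1, 213.6], 0.72, [0.57, -0.108]), ([158.8, 333.6], 0.58, [0.501, 0.439])]
jar [([406.6, 209.8], 0.63, [0.48, -0.288]), ([331.6, 196.2], 0.19, [0.632, -0.147])]
```

```bash
python3 - <<'E'
import cv2
a=cv2.imread('pics/top0.png')[150:310,180:440];b=cv2.imread('pics/scene0.png')[130:330,200:430]
a=cv2.resize(a,(780,480));cv2.imwrite('pics/a.png',a)
E
```

```text
(no output)
```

View pics/a.png

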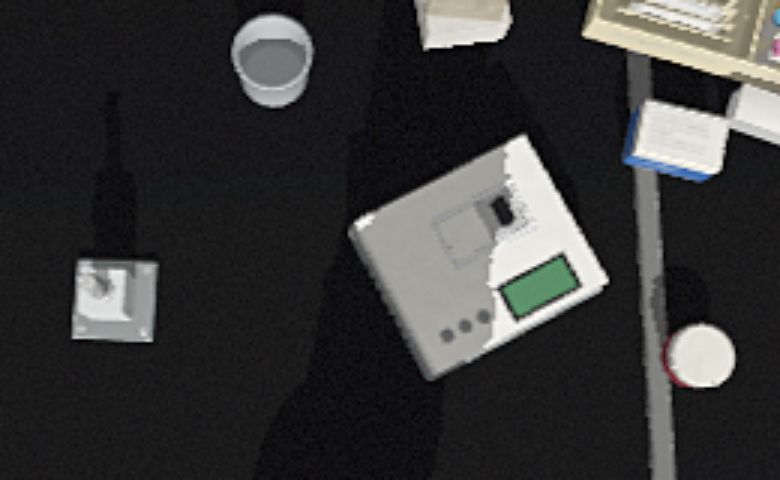

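The crop shows the controller yawed by about 29°, with its top corners near crop (525,137), (608,285), (430,378) and (350,230). The black grip is at (503,210) and the free rails run down-left. The pin stand is at (115,300) with the pin handle at about (95,285), the beaker is at (272,60) and the jar at (700,355).

```bash
python3 - <<'E'
from h import *
c=eyes.read_camera('top')
P=lambda x,y,z: at(c,(180+x/3,150+y/3),z)
k=[P(525,137,.07),P(608,283,.07),P(430,378,.07),P(350,230,.07)]
k=np.array(k)[:,:2];print(k.round(4))
for i in range(4): print(np.linalg.norm(k[i]-k[(i+1)%4]))
ex=(k[0]+k[3]-k[1]-k[2]);ey=(k[2]+k[3]-k[0]-k[1])
yaw=np.mean([np.arctan2(ex[1],ex[0]),np.arctan2(-ey[0],ey[1])]);print('yaw',np.degrees(yaw))
C=k.mean(0);Rz=np.array([[np.cos(yaw),-np.sin(yaw)],[np.sin(yaw),np.cos(yaw)]])
print('ctr',C,'ap',C+Rz@[.02,-.03]);
print('grip by pixel',P(503,210,.09),'pin',P(95,284,.14),'stand base',P(115,300,.008))
for t in['shutter_grip','shutter','reset_pin','pin_grip']:
    for q in models.cut_out(c,t)[:1]:
        ys,xs=np.nonzero(q['pixels']);print(t,q['p'],xs.min(),xs.max(),ys.min(),ys.max(),len(xs))
E
```

```text
[[ 0.6588 -0.1368]
 [ 0.5341 -0.2007]
 [ 0.4565 -0.0512]
 [ 0.5789  0.0129]]
0.14014804139334866
0.16844268091236672
0.1381765817851895
0.16967787125638614
yaw 27.58940560400829
ctr [ 0.55706353 -0.09393727] ap [ 0.58868328 -0.1112633 ]
grip by pixel [ 0.59208959 -0.11230637  0.09      ] pin [0.52536596 0.21278169 0.14      ] stand base [0.52701894 0.21736539 0.008     ]
shutter_grip 0.58 338 354 213 229 190
shutter 0.64 339 354 214 228 169
pin_grip 0.58 206 216 241 250 68
```

>>> drive_tool(angular=[[0,0,0],[0,0,0],[0,0,0],[0,0,0],[0,0,0],[0,0,0],[0,0,0],[0,0,0],[0,0,0],[0,0,0],[0,0,0],[0,0,0],[0,0,0],[0,0,0],[0,0,0],[0,0,0],[0,0,-0.077],[0,0,0],[0,0,0]], delta_pos=[[3.125,-1.96,0.22],[3.125,-1.96,0.22],[3.125,-1.96,0.22],[3.125,-1.96,0.22],[3.125,-1.96,0.22],[3.125,-1.96,0.22],[3.125,-1.96,0.22],[3.125,-1.96,0.22],[3.125,-1.96,0.22],[3.125,-1.96,0.22],[3.125,-1.96,0.22],[3.125,-1.96,0.22],[3.125,-1.96,0.22],[3.125,-1.96,0.22],[3.125,-1.96,0.22],[3.125,-1.96,0.22],[0,0,0],[0,0,0],[0,0,0]], gripper=[8.7,8.7,8.7,8.7,8.7,8.7,8.7,8.7,8.7,8.7,8.7,8.7,8.7,8.7,8.7,8.7,5,5,5], squeeze=20)

```text
time_s: 3.25
tool_pos: [0.5918, -0.1134, 0.2013]
tool_rot: [180.0, 0.0, 27.4]
force: [-0.3, -0.3, 0.8]
grip_width: 0.0705
grasp_force: 0.0
```

```bash
python3 - <<'E'
from h import *
o=telemetry.get_obs();print(o['time_s'],o['tool_pos'],o['tool_rot'],o['grip_width'])
c=eyes.read_camera('wrist');save(c,'w1');print(c['mtx'],c['origin'],c['orientation'])
for t,z in {'shutter_grip':.0965,'shutter':.08,'aperture':.07}.items():
    for q in models.cut_out(c,t)[:2]: 
        ys,xs=np.nonzero(q['pixels']) if q['pixels'].any() else ([0],[0])
        print(t,q['p'],q['centre'],at(c,q['centre'],z,True),np.min(xs),np.max(xs),np.min(ys),np.max(ys))
E
```

```text
3.25 [ 0.59179859 -0.11335868  0.20128098] [1.79967064e+02 3.60777066e-02 2.74441609e+01] 0.07054474115880384
[[325.1922621    0.         279.69180848]
 [  0.         325.1922621  217.18337655]
 [  0.           0.           1.        ]] [ 0.6619773  -0.07537696  0.34888969] [ 1.62967777e+02 -9.00965956e-02 -6.25729975e+01]
shutter_grip 0.76 [276.7, 208.6] [ 0.59884093 -0.10587385  0.0965    ] 261 297 192 231
shutter 0.69 [281.3, 211.1] [ 0.59455064 -0.11240246  0.08      ] 261 297 192 232
shutter 0.59 [174.8, 8.0] [0.71292829 0.05090736 0.08      ] 132 210 0 29
aperture 0.62 [256.6, 215.3] [ 0.57838391 -0.09592107  0.07      ] 158 340 143 296
aperture 0.34 [351.4, 337.4] [ 0.50077165 -0.24748675  0.07      ] 336 370 322 348
```

View pics/w1.png

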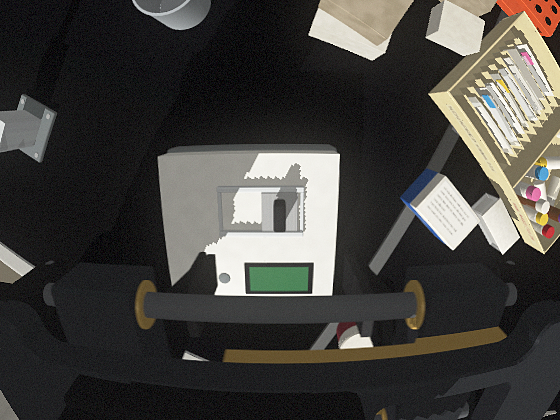

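The wrist view shows the case square to the image. The dark grip is at about (280,214), rails run from x=218 to 305, and the free stretch is on the left.

```bash
python3 - <<'E'
from h import *
c=eyes.read_camera('wrist')
a=c['pixels'][175:245,205:315];cv2.imwrite('pics/w1c.png',cv2.resize(a[:,:,::-1],None,fx=7,fy=7,interpolation=cv2.INTER_CUBIC))
# undistorted outline estimates
k=[at(c,p,.07,True)[:2] for p in [(158,155),(340,153)]];d=k[0]-k[1];print(k,np.linalg.norm(d),np.degrees(np.arctan2(-d[0],d[1])))
for p in [(280,214),(274,198),(286,230)]: print(at(c,p,.0965,True).round(4))
E
```

```text
[array([0.58781625, 0.00859852]), array([ 0.66200368, -0.13493086])] 0.16156873504280495 27.333528592619068
[ 0.596  -0.1105  0.0965]
[ 0.6056 -0.1001  0.0965]
[ 0.5861 -0.1212  0.0965]
```

View pics/w1c.png

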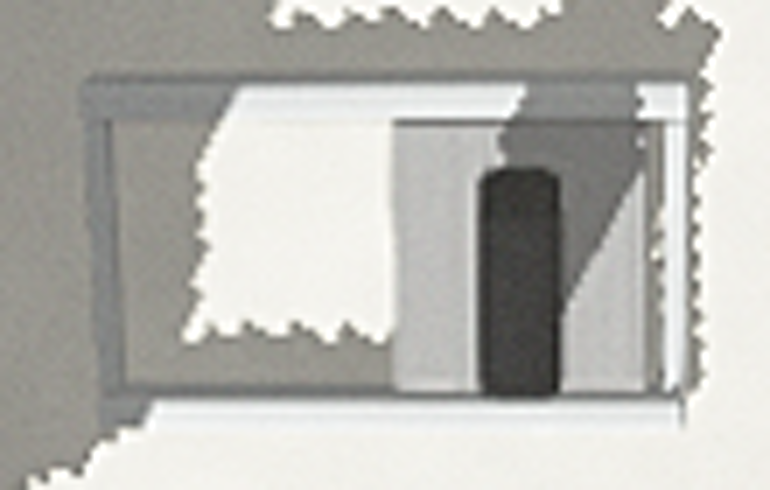

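>>> drive_tool(angular=[[0,0,0],[0,0,0],[0,0,0],[0,0,0],[0,0,0],[0,0,0],[0,0,0],[0,0,0],[0,0,0],[0,0,0]], delta_pos=[[0.5,-0.13,3],[0,0,3],[0,0,3],[0,0,1.7],[0,0,0],[0,0,0],[0,0,0],[0,0,0],[0,0,0],[0,0,0]], gripper=[4,4,4,4,4,0.5,0.5,0.5,0.5,0.5], squeeze=15)

```text
time_s: 4.5
tool_pos: [0.5965, -0.1092, 0.0952]
tool_rot: [179.9, -0.1, 27.6]
force: [-0.1, 0.3, 1.9]
grip_width: 0.0099
grasp_force: 15.0
```

>>> drive_tool(angular=[[0,0,0],[0,0,0],[0,0,0],[0,0,0],[0,0,0],[0,0,0],[0,0,0],[0,0,0],[0,0,0]], delta_pos=[[0,-0.5,0],[0,-0.5,0],[0,-0.5,0],[0,-0.5,0],[0,-0.5,0],[0,-0.5,0],[0,-0.4,0],[0,0,0],[0,0,0]], gripper=[0.5,0.5,0.5,0.5,0.5,0.5,0.5,0.5,0.5])

```text
time_s: 5.4
tool_pos: [0.5809, -0.0792, 0.0951]
tool_rot: [179.9, -0.1, 27.6]
force: [1.6, -3.2, 4.9]
grip_width: 0.0102
grasp_force: 15.0
```

>>> drive_tool(angular=[[0,0,0],[0,0,0],[0,0,0],[0,0,0]], delta_pos=[[0,-0.2,0],[0,-0.2,0],[0,0,0],[0,0,0]], gripper=[0.5,0.5,0.5,0.5])

```text
time_s: 5.8
tool_pos: [0.5807, -0.0791, 0.0952]
tool_rot: [179.6, -0.2, 27.5]
force: [7.7, -8.2, 1.6]
grip_width: 0.0094
grasp_force: 15.0
```

>>> drive_tool(angular=[[0,0,0],[0,0,0],[0,0,0],[0,0,0],[0,0,0],[0,0,0],[0,0,0],[0,0,0],[0,0,0],[0,0,0]], delta_pos=[[0,0.4,0],[0,0,0],[0,0,0],[0,0,0],[0,0,-2],[0,0,-4],[0,0,-4],[0,0,-4],[0,0,0],[0,0,0]], gripper=[0.5,4,4,4,4,5,5,5,5,5])

```text
time_s: 6.8
tool_pos: [0.5802, -0.0782, 0.2348]
tool_rot: [180.0, -0.0, 27.6]
force: [-0.4, 0.4, -0.2]
grip_width: 0.0497
grasp_force: 0.0
```

```bash
python3 - <<'E'
from h import *
o=telemetry.get_obs();print(o['time_s'],o['tool_pos'],o['tool_rot'],o['grip_width'])
c=eyes.read_camera('wrist');save(c,'w2');np.save('w2.npy',c,allow_pickle=True)
for t,z in {'shutter_grip':.0965,'aperture':.0715,'pin_grip':.112,'pin_stand':.076}.items():
    for q in models.search_frame(c,t)[:2]: print(t,q['p'],q['centre'],at(c,q['centre'],z,True))
p=proj(c,[.5887,-.1113,.07],True).astype(int);print(p)
x,y=p[0]-60,p[1]-40;print(x,y)
cv2.imwrite('pics/w2c.png',cv2.resize(c['pixels'][y:y+70,x:x+110,::-1],None,fx=7,fy=7,interpolation=cv2.INTER_CUBIC))
E
```

```text
6.8 [ 0.58016761 -0.07815414  0.23475452] [ 1.79971853e+02 -3.55904029e-02  2.76421309e+01] 0.049723735753413816
shutter_grip 0.74 [279.7, 207.1] [ 0.58151713 -0.07639164  0.0965    ]
aperture 0.71 [286.7, 209.4] [ 0.57664911 -0.08682706  0.0715    ]
pin_grip 0.92 [17.2, 130.9] [0.53345061 0.20921327 0.112     ]
pin_stand 0.59 [62.6, 128.2] [0.54770002 0.17275228 0.076     ]
[313 209]
253 169
```

View pics/w2c.png

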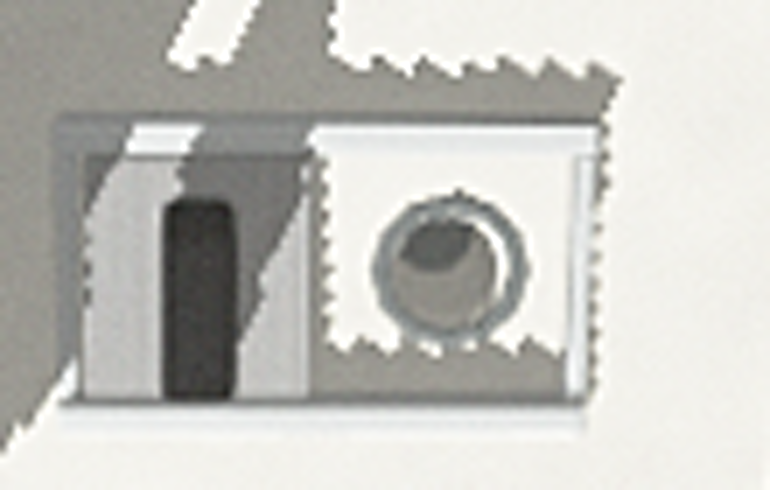

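The shutter is fully open. The collar ring is centred at crop (451,270), which is full-frame (317.0,207.1), and the grip is well clear of it on the left.

```bash
python3 - <<'E'
from h import *
c=np.load('w2.npy',allow_pickle=True).item()
print('ap',at(c,(317.0,207.1),.0715,True))
# grip top centre from crop (199,300): compare with felt
print('grip',at(c,(253+199.5/7-.5,169+300/7-.5),.0965,True))
print('pin',at(c,(17.2,130.9),.112,True))
t=eyes.read_camera('top');s=eyes.read_camera('scene')
# pin: triangulate
for n,C in(('top',t),('scene',s)):
    for q in models.cut_out(C,'pin_grip')[:1]:
        ys,xs=np.nonzero(q['pixels']);print(n,q['p'],q['centre'],xs.min(),xs.max(),ys.min(),ys.max(),at(C,q['centre'],.112))
    for q in models.search_frame(C,'aperture')[:1]:print(n,'ap',q)
for C,n,x,y in((t,'t',190,225),(s,'s',210,235)):
    cv2.imwrite(f'pics/{n}c.png',cv2.resize(C['pixels'][y:y+50,x:x+60,::-1],None,fx=6,fy=6,interpolation=cv2.INTER_CUBIC))
cv2.imwrite('pics/ts.png',np.hstack([cv2.imread('pics/tc.png'),cv2.imread('pics/sc.png')]))
E
```

```text
ap [ 0.59276484 -0.11244569  0.0715    ]
grip [ 0.57849402 -0.0793158   0.0965    ]
pin [0.53345061 0.20921327 0.112     ]
top 0.62 [211.0, 243.9] 207 215 242 249 [0.53054824 0.21923335 0.112     ]
top ap {'centre': [333.1, 249.0], 'p': 0.95}
scene 0.52 [234.2, 262.9] 232 239 251 272 [0.52393334 0.22318846 0.112     ]
scene ap {'centre': [331.6, 217.6], 'p': 0.76}
```

View pics/ts.png

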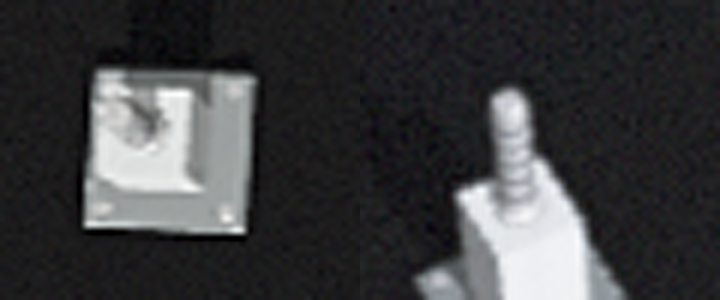

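Left half shows the stand from above, with the pin leaning toward upper left in perspective. Right half shows the pin upright from stand top at (515,213) to its end at (510,92). I'll go above it and look from close by.

>>> drive_tool(angular=[[0,0,0],[0,0,0],[0,0,0],[0,0,0],[0,0,0],[0,0,0],[0,0,0],[0,0,0],[0,0,0],[0,0,0]], delta_pos=[[1.12,-3.56,0],[1.12,-3.56,0],[1.12,-3.56,0],[1.12,-3.56,0],[1.12,-3.56,0],[1.12,-3.56,0],[1.12,-3.56,0],[1.12,-3.56,0],[0,0,0],[0,0,0]], gripper=[5,5,5,5,5,5,5,5,5,5])

```text
time_s: 8.35
tool_pos: [0.5272, 0.2161, 0.2343]
tool_rot: [180.0, 0.0, 27.8]
force: [0.2, -0.3, -0.1]
grip_width: 0.0499
grasp_force: 0.0
```

```bash
python3 - <<'E'
from h import *
o=telemetry.get_obs();print(o['time_s'],o['tool_pos'],o['tool_rot'],o['grip_width'])
c=eyes.read_camera('wrist');save(c,'w3');np.save('w3.npy',c,allow_pickle=True)
for t,z in {'pin_grip':.112,'reset_pin':.112,'pin_stand':.05}.items():
    for q in models.search_frame(c,t)[:2]: print(t,q['p'],q['centre'],at(c,q['centre'],z,True))
p=proj(c,[.527,.217,.1],True).astype(int);x,y=p[0]-55,max(0,p[1]-40);print(p,x,y)
cv2.imwrite('pics/w3c.png',cv2.resize(c['pixels'][y:y+80,x:x+110,::-1],None,fx=7,fy=7,interpolation=cv2.INTER_CUBIC))
E
```

```text
8.35 [0.52719723 0.21612895 0.23432993] [1.79985616e+02 2.36606567e-03 2.77523102e+01] 0.04985051529831304
pin_grip 0.74 [93.6, 131.4] [0.51769693 0.40529354 0.112     ]
pin_grip 0.56 [274.1, 209.6] [0.52806714 0.22310737 0.112     ]
reset_pin 0.66 [278.2, 210.7] [0.52883751 0.21951921 0.112     ]
pin_stand 0.94 [278.2, 182.0] [0.54058271 0.22589511 0.05      ]
[279 210] 224 170
```

View pics/w3c.png

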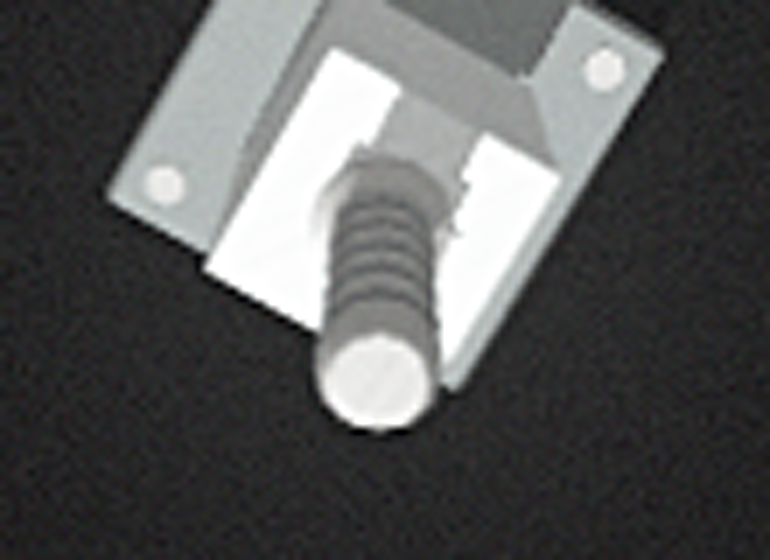

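The handle's top disc is at crop (377,382) and its collar at about (385,205). The pin stands upright in the stand.

```bash
python3 - <<'E'
from h import *
c=np.load('w3.npy',allow_pickle=True).item()
f=lambda x,y,z:at(c,(224+x/7-.43,170+y/7-.43),z,True)
e=f(377,382,.146);k=f(385,205,.08);print(e,k)
P=(e+k)/2; t=telemetry.get_obs();Rt=rot(t['tool_rot']);
for Q in(e,k): print(Rt.T@(np.r_[Q[:2],.107]-t['tool_pos'])*100)
E
```

```text
[0.52770926 0.21947741 0.146     ] [0.53133261 0.22053945 0.08      ]
[ 0.24363157 -0.57256195 12.71505645]
[ 0.61413757 -0.49981862 12.71495675]
```

>>> drive_tool(angular=[[0,0,0],[0,0,0],[0,0,0],[0,0,0],[0,0,0],[0,0,0],[0,0,0],[0,0,0],[0,0,0],[0,0,0],[0,0,0]], delta_pos=[[0.35,-0.53,2.7],[0,0,3],[0,0,3],[0,0,3],[0,0,1],[0,0,0],[0,0,0],[0,0,0],[0,0,0],[0,0,0],[0,0,0]], gripper=[5,5,5,5,5,5,0.8,0.8,0.8,0.8,0.8], squeeze=30)

```text
time_s: 9.65
tool_pos: [0.5285, 0.2216, 0.1078]
tool_rot: [180.0, -0.0, 27.6]
force: [0.6, -1.2, 0.4]
grip_width: 0.018
grasp_force: 0.5
```

>>> drive_tool(angular=[[0,0,0],[0,0,0],[0,0,0],[0,0,0],[0,0,0],[0,0,0],[0,0,0],[0,0,0],[0,0,0],[0,0,0]], delta_pos=[[0,0,0],[0,0,0],[0,0,0],[0,0,-2],[0,0,-3],[0,0,-3],[0,0,-3],[0,0,-2],[0,0,0],[0,0,0]], gripper=[0.8,0.8,0.8,0.8,0.8,0.8,0.8,0.8,0.8,0.8])

```text
time_s: 10.65
tool_pos: [0.5278, 0.2217, 0.2367]
tool_rot: [-180.0, 0.0, 27.6]
force: [-0.3, 0.1, -1.0]
grip_width: 0.0133
grasp_force: 30.0
```

>>> drive_tool(angular=[[0,0,0],[0,0,0],[0,0,0],[0,0,0],[0,0,0],[0,0,0],[0,0,0],[0,0,0],[0,0,0],[0,0,0],[0,0,0],[0,0,0],[0,0,0]], delta_pos=[[-1.08,3.62,0],[-1.08,3.62,0],[-1.08,3.62,0],[-1.08,3.62,0],[-1.08,3.62,0],[-1.08,3.62,0],[-1.08,3.62,0],[-1.08,3.62,0],[-1.08,3.62,0],[0,0,2],[0,0,2],[0,0,0],[0,0,0]], gripper=[0.8,0.8,0.8,0.8,0.8,0.8,0.8,0.8,0.8,0.8,0.8,0.8,0.8])

```text
time_s: 11.95
tool_pos: [0.5922, -0.1118, 0.196]
tool_rot: [-179.9, 0.1, 27.6]
force: [0.5, -0.6, 0.0]
grip_width: 0.0131
grasp_force: 30.0
```

```bash
python3 - <<'E'
from h import *
o=telemetry.get_obs();print(o['time_s'],o['tool_pos'],o['tool_rot'],o['grip_width'])
c=eyes.read_camera('wrist');s=eyes.read_camera('scene');np.save('w4.npy',[c,s],allow_pickle=True)
ims=[]
for C,f,k in((c,True,4),(s,False,6)):
    p=proj(C,[.593,-.1122,.09],f);x,y=int(p[0])-(400//(2*k)),int(p[1])-(600//(2*k))
    print(p,x,y,k);ims.append(cv2.resize(C['pixels'][y:y+600//k,x:x+400//k,::-1],(400,600),interpolation=cv2.INTER_CUBIC))
cv2.imwrite('pics/w4.png',np.hstack(ims))
E
```

```text
11.95 [ 0.59220249 -0.11176143  0.19595734] [-1.79877840e+02  1.19893473e-01  2.76393963e+01] 0.01310391546282225
[282.12456891 218.91093333] 232 143 4
[332.02386903 192.69306064] 299 142 6
```

View pics/w4.png

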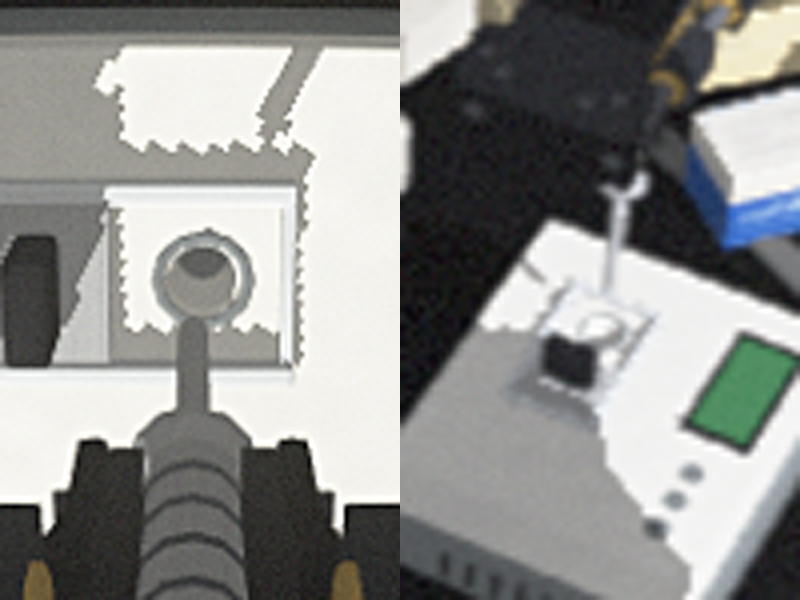

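In the wrist view (left half) the pin tip is at crop (193,320) and the hole's collar centre at (203,280). The pin is upright and the hole is uncovered.

```bash
python3 - <<'E'
from h import *
c,s=np.load('w4.npy',allow_pickle=True)
o=telemetry.get_obs();Rt=rot(o['tool_rot'])
f=lambda x,y,z:at(c,(232+x/4-.4,143+y/4-.4),z,True)
g=lambda x,y,z:at(s,(299+x/6-.4,142+y/6-.4),z)
for zt in(.096,.099,.102):
    t=f(193,321,zt);a=f(203,280,.0715);
    t2=g(210,293,zt);a2=g(202,329,.0715)
    for T,A in((t,a),(t2,a2)):print(zt,T,A,'move tool cm',(Rt.T@(np.r_[A[:2],0]-np.r_[T[:2],0]))[:2]*100)
# axis check: collar of pin
print(f(193,418,.166))
E
```

```text
0.096 [ 0.59087867 -0.11121709  0.096     ] [ 0.59310784 -0.11249273  0.0715    ] move tool cm [0.13826773 0.21644013]
0.096 [ 0.59303446 -0.11679619  0.096     ] [ 0.5946825  -0.11607671  0.0715    ] move tool cm [0.17937292 0.01274302]
0.099 [ 0.59174881 -0.1107636   0.099     ] [ 0.59310784 -0.11249273  0.0715    ] move tool cm [0.04014565 0.21623347]
0.099 [ 0.59093111 -0.11491301  0.099     ] [ 0.5946825  -0.11607671  0.0715    ] move tool cm [0.27830368 0.27716174]
0.102 [ 0.59261895 -0.1103101   0.102     ] [ 0.59310784 -0.11249273  0.0715    ] move tool cm [-0.05797643  0.21602681]
0.102 [ 0.58882776 -0.11302983  0.102     ] [ 0.5946825  -0.11607671  0.0715    ] move tool cm [0.37723443 0.54158046]
[ 0.5978522 -0.1076137  0.166    ]
```

>>> drive_tool(angular=[[0,0,0],[0,0,0],[0,0,0],[0,0,0],[0,0,0],[0,0,0]], delta_pos=[[0.1,0.2,0],[0,0,0.8],[0,0,1],[0,0,1],[0,0,1],[0,0,0]], gripper=[0.8,0.8,0.8,0.8,0.8,0.8])

```text
time_s: 12.65
tool_pos: [0.5934, -0.1134, 0.1569]
tool_rot: [-179.9, 0.2, 27.6]
force: [-0.2, -0.7, 0.2]
grip_width: 0.0136
grasp_force: 30.0
```

>>> drive_tool(angular=[[0,0,0],[0,0,0],[0,0,0],[0,0,0],[0,0,0],[0,0,0]], delta_pos=[[0,0,0.4],[0,0,0.4],[0,0,0.3],[0,0,0.3],[0,0,0.1],[0,0,0]], gripper=[0.8,0.8,0.8,0.8,0.8,0.8], squeeze=45)

```text
time_s: 13.25
tool_pos: [0.5951, -0.1136, 0.1448]
tool_rot: [180.0, -0.0, 27.6]
force: [-0.4, -0.7, 2.1]
grip_width: 0.0132
grasp_force: 45.0
```

>>> drive_tool(angular=[[0,0,0],[0,0,0],[0,0,0],[0,0,0],[0,0,0]], delta_pos=[[0,0,0.2],[0,0,0.2],[0,0,0.1],[0,0,0],[0,0,0]], gripper=[0.8,0.8,0.8,0.8,0.8])

```text
time_s: 13.75
tool_pos: [0.5953, -0.1136, 0.1407]
tool_rot: [179.9, -0.0, 27.6]
force: [-1.9, -0.1, 8.2]
grip_width: 0.0132
grasp_force: 45.0
```

>>> drive_tool(angular=[[0,0,0],[0,0,0],[0,0,0],[0,0,0]], delta_pos=[[0,0,0.2],[0,0,0.1],[0,0,0],[0,0,0]], gripper=[0.8,0.8,0.8,0.8])

```text
time_s: 14.15
tool_pos: [0.5958, -0.1135, 0.1402]
tool_rot: [179.9, -0.1, 27.6]
force: [-5.9, 1.3, 19.5]
grip_width: 0.013
grasp_force: 45.0
```

```bash
python3 - <<'E'
from h import *
for i in range(3):
    c=eyes.read_camera('wrist');o=telemetry.get_obs();print(o['time_s'],o['tool_pos'],o['force'],o['grasp_force'])
cv2.imwrite('pics/w5.png',cv2.resize(c['pixels'][143:293,207:357,::-1],None,fx=4,fy=4,interpolation=cv2.INTER_CUBIC))
E
```

```text
14.2 [ 0.59579415 -0.11349762  0.14014138] [-5.05147458  1.31720402 19.80721506] 45.00520018773386
14.25 [ 0.59581836 -0.11348686  0.14018836] [-5.73285896  0.74984943 18.82044295] 45.00525003124494
14.3 [ 0.59580286 -0.113474    0.14016312] [-6.02673065  0.55963726 18.83066153] 45.005147032497916
```

View pics/w5.png

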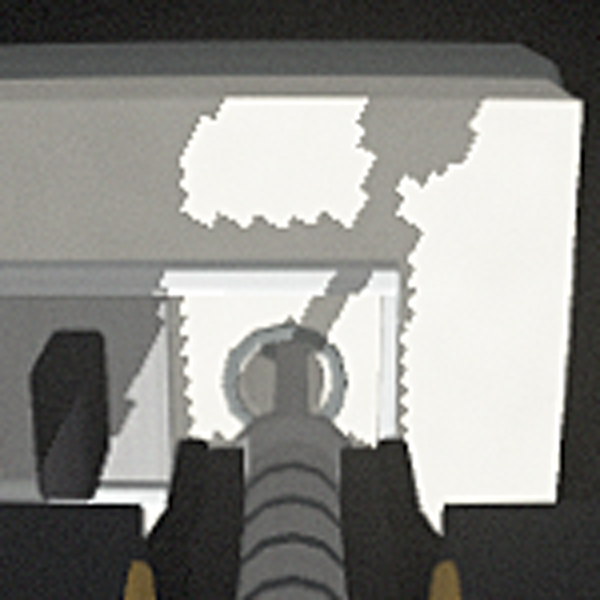

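The shank goes through the collar (centre about (285,380)), the shutter is open on the left, and the pin is upright. The force climbed steeply to 19 N at a stop, so the button is bottomed out.

```bash
python3 -c "
from cell import env
print(env.sign_off())"
```

```text
the job is handed in; nothing more can be done
None
```

I handed the job in at about 14 s with the shutter fully open, the pin gripped upright in the hole, and the button pressed hard against its stop at about 19 N. I never moved the arm near the beaker, cup or jar. The hand-in gave no verdict, so whether the run passed is not confirmed.

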